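Put mixed-up ski binding heel pieces back with their toe pieces

ROBOT

A 6-joint arm with a two-finger parallel gripper is mounted at the origin on the work surface. World frame = base frame: x ahead of the robot, y to its left, z up, the work surface at z = 0. Lengths are in m, angles in rad, forces in N, time in s.
With the tool pointing down it reaches from about 0.25 to 0.725 m from the base axis. Payload 9.7 kg.
Tool frame: the origin (TCP) lies between the finger pads; the fingertips stand robot.tip_extent ahead of it and the grasp point (between the pads) is the TCP (robot.tip_extent is the distance from the TCP to the fingertips, in m); z points along the fingers, y is the line along which they close (so a half turn about z gives the same grasp; the last joint's range is limited). The gripper opens to 85 mm and grips with 20 to 120 N. Pads are 22 mm wide; open, the fingers measure 114 mm over their backs; the gripper's body (76 mm by 85 mm) begins 54 mm behind the grasp point. The pads swing forward as they close: fully open they stand 13 mm farther back than shut.
Start: joints at [1.163, 0.087, 0.176, 1.66, 0, 1.571], TCP at [0.218, 0.505, 0.25] pointing down, gripper open.
Joint ranges: [-3.13, 3.13], [-0.85, 1.81], [-1.15, 1.24], [-2.2, 2.28], [-1.44, 1.52], [-3.14, 3.14]. Speed limits (rad/s): [2.22, 2.22, 2.57, 3.14, 3.14, 3.14].

INTERFACE

Orientations are given as a 3x3 rotation matrix whose columns are the frame's x, y, z axes.
In Python, from plant import monitor, cams, robot gives the robot as it stands.
- The arm moves only by the tool jog_arm, never from a script. Its argument "deltas" is a list of rows, each a list of 3 entries, a list of its own where there are three numbers: the opening, from 0 (shut) to 1 (fully open), then the shift along the tool's x, y, z in mm, then the turn, a rotation vector about the tool's x, y, z in rad. In form: [[gripper, [x, y, z], [rx, ry, rz]], ...]. A call has exactly 10 rows; each row shifts and turns the commanded pose from where the row before left it, along the tool's axes as they then stand; what a row does not reach is not made up. A row lasts 1/12 s, in which the tool goes at most 41.7 mm and 7.16 degrees, less where a joint would pass 70% of its speed; a pose out of reach is approached as far as the arm can. A call is refused whole if a number of a shift passes 41.7 or a number of a turn 0.125, either way. A call with a gripper value outside its range is refused whole. The fingers move at their own pace and stop on an object; the grip force is fixed at half the most. Time passes only in rows, so rows that do not move let the fingers close, or fill a call up. It gives the time, the measured TCP pose, the force, the opening and the grip force at its end, in the units of the state.
- monitor.get_state(): the state, without advancing time (a new reading comes with each control period).
- cams.camera(name): name is "side" or "top" or "wrist"; returns a dict with "frame" (400x640x3 uint8, red, green, blue), "fx", "fy", "cx", "cy" (pixels), "pose" (4x4, takes a point from camera to world coordinates); the wrist camera has in their place "mount" (4x4, takes a point from camera to tool coordinates, whose origin is the TCP and whose axes are the flange's). Camera axes: x right, y down, z forward; pixel columns grow to the right and rows downward; lengths in m; the calibration is good to about 2 mm. A picture is of the moment at which its call begins: read the wrist's pose just before it. There is no depth.
- robot.sign_off(): hands the job in; it is judged then, once.
The state is a dict: "time_s": time; "joint_positions": joint angles; "qvel": joint speeds; "tau": joint torques, N m; "tool_pos": TCP position; "tool_rot": TCP orientation; "force": force on the tool from outside, world axes, zero at the start; "moment": the same for the moment, N m; "width": opening from 0.0 (shut) to 1.0 (fully open); "grasp_force": force on a finger pad.
Only numpy, scipy, OpenCV 4.12 (cv2) and the standard library are available. Lean on these libraries where they do the work, as an engineer would, in place of code of your own. Each camera call takes 0.05 s, during which the arm holds its last target. There are 200 camera calls.

TASK

Three ski bindings, a small, a medium and a large one, lie in parts trays, but their heel pieces have been mixed up: each lies in the tray of a toe piece of another size. Using the empty tray to set one heel piece aside for the time being, move them round until every heel piece lies flat and straight in the middle of the heel bay behind the toe piece of its own size, its opening lever still pointing away from the toe piece. Set each one down, do not drop it, and leave the toe pieces where they lie.

Things in the scene. Friction and masses are not known exactly. Their poses are not given: they have to be found in the camera images.
- heel_small: The small heel piece of a ski binding, to be moved: steel base 80 (x) x 40 (y) x 6 mm; over the origin an upright black tower 28 mm wide (y), its flat sides clear from -13 to +14 mm in x and from 18 to 43 mm in height; 50 mm high, 0.28 kg or so. Grey jaw to +x (towards the toe piece), opening lever to -x. Origin: centre of the underside, z up.
- heel_medium: The medium heel piece of a ski binding, to be moved: steel base 106 (x) x 58 (y) x 6 mm; over the origin an upright black tower 40 mm wide (y), its flat sides clear from -17 to +18 mm in x and from 23 to 57 mm in height; 66 mm high, 0.42 kg or so. Grey jaw to +x (towards the toe piece), opening lever to -x. Origin: centre of the underside, z up.
- heel_large: The large heel piece of a ski binding, to be moved: steel base 134 (x) x 76 (y) x 6 mm; over the origin an upright black tower 54 mm wide (y), its flat sides clear from -21 to +23 mm in x and from 29 to 72 mm in height; 84 mm high, 0.6 kg or so. Grey jaw to +x (towards the toe piece), opening lever to -x. Origin: centre of the underside, z up.
- toe_small: The small toe piece: steel base 60 (x) x 40 (y) mm, as wide as the small heel piece's; black wedge-shaped housing, 32 mm high, two grey wings at its rear (-x), reaching about 3 mm past the base each side. Lies loose in the toe bay of its tray and stays there. Origin: centre of the underside; +x points away from the heel bay.
- toe_medium: The medium toe piece: steel base 82 (x) x 58 (y) mm, as wide as the medium heel piece's; black wedge-shaped housing, 43 mm high, two grey wings at its rear (-x), reaching about 3 mm past the base each side. Lies loose in the toe bay of its tray and stays there. Origin: centre of the underside; +x points away from the heel bay.
- toe_large: The large toe piece: steel base 108 (x) x 76 (y) mm, as wide as the large heel piece's; black wedge-shaped housing, 54 mm high, two grey wings at its rear (-x), reaching about 3 mm past the base each side. Lies loose in the toe bay of its tray and stays there. Origin: centre of the underside; +x points away from the heel bay.
- tray_a: Low light-grey two-bay parts tray, fixed, 296 (x) x 116 (y) mm, floor 3 mm thick, walls 4 mm thick and 16 mm high, divider 10 mm high. Origin: centre of the underside, z up. Heel bay 156 x 108 mm inside, centred at x = -66 mm, y = 0 (end nearer the robot); toe bay 128 x 108 mm, centred at x = +80 mm. Holds the small toe piece.
- tray_b: Low light-grey two-bay parts tray, fixed, 296 (x) x 116 (y) mm, floor 3 mm thick, walls 4 mm thick and 16 mm high, divider 10 mm high. Origin: centre of the underside, z up. Heel bay 156 x 108 mm inside, centred at x = -66 mm, y = 0 (end nearer the robot); toe bay 128 x 108 mm, centred at x = +80 mm. Holds the medium toe piece.
- tray_c: Low light-grey two-bay parts tray, fixed, 296 (x) x 116 (y) mm, floor 3 mm thick, walls 4 mm thick and 16 mm high, divider 10 mm high. Origin: centre of the underside, z up. Heel bay 156 x 108 mm inside, centred at x = -66 mm, y = 0 (end nearer the robot); toe bay 128 x 108 mm, centred at x = +80 mm. Holds the large toe piece.
- tray_d: Low light-grey two-bay parts tray, fixed, 296 (x) x 116 (y) mm, floor 3 mm thick, walls 4 mm thick and 16 mm high, divider 10 mm high. Origin: centre of the underside, z up. Heel bay 156 x 108 mm inside, centred at x = -66 mm, y = 0 (end nearer the robot); toe bay 128 x 108 mm, centred at x = +80 mm. The empty tray: its heel bay is free (a small round tin of screws stands in its toe bay).
Mind the look-alikes: they are no part of the job. What is shaped like the heel_small but blue or green is not meant.

How it is judged:
By the outcome, as a careful person would: the job done as asked, in the order asked, and still so for the second after the job is handed in, with the robot touching nothing.
It also fails if it takes over 104 s, if anything falls off the work surface, if the arm or the gripper's body presses on something with over 40 N, if the wrist force passes 120 N, or if a joint passes its speed limit or range.

## Working session

There is one attempt and no reset: what is moved stays moved. The work goes in short steps, Python scripts to look and compute and a tool call to move; the robot and the scene stay as the last step left them, time stands still between calls to the robot, and variables do not carry over. Pictures are saved under pics/ and viewed, at most 14 in all, crops included, and the job is handed in when it is done.

Besides the shell and the picture viewer there is one more tool, called after ">>>" by a JSON object that holds its "op" and its "data". jog_arm: Moves the arm, as the interface text tells. Its arguments: {"type":"object","properties":{"deltas":{"type":"array","items":{"type":"array"}}},"required":["deltas"]}

```bash
ls; mkdir -p pics
python3 - <<'E'
from plant import monitor,cams,robot
import cv2,numpy as np
np.set_printoptions(precision=4,suppress=True)
s=monitor.get_state();print(s['time_s'],s['tool_pos'],s['tool_rot'],s['width'],robot.tip_extent)
for n in("top","side","wrist"):
    c=cams.camera(n);np.save(f'pics/{n}0.npy',c['frame']);cv2.imwrite(f'pics/{n}0.png',c['frame'][:,:,::-1]);print(n,c['fx'],c['fy'],c['cx'],c['cy'],c.get('pose',c.get('mount')))
E
```

```text
pics
0.0 [0.2181 0.5047 0.2496] [[-0.918   0.3966 -0.0005]
 [ 0.3966  0.918  -0.0012]
 [-0.     -0.0013 -1.    ]] 1.0046688309225287 0.019
top 511.49227346628766 511.49227346628766 315.124877329 192.90027782758068 [[-0.0067 -0.9907  0.1362  0.2668]
 [-0.9998  0.004  -0.0196 -0.0542]
 [ 0.0189 -0.1363 -0.9905  1.5101]
 [ 0.      0.      0.      1.    ]]
side 363.8927596642161 363.8927596642161 325.3763774810087 202.18320741698298 [[ 0.9786 -0.1024  0.1785  0.301 ]
 [-0.205  -0.5609  0.8021 -0.777 ]
 [ 0.018  -0.8215 -0.5699  0.5726]
 [ 0.      0.      0.      1.    ]]
wrist 294.96041773376754 294.96041773376754 322.1130945531421 201.96761245858008 [[-0.0014 -0.9477 -0.3192  0.082 ]
 [ 1.     -0.0011 -0.0011  0.0005]
 [ 0.0007 -0.3192  0.9477 -0.124 ]
 [ 0.      0.      0.      1.    ]]
```

View pics/top0.png

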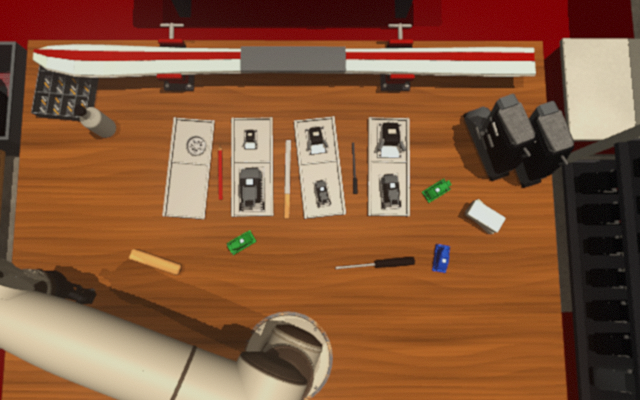

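View pics/side0.png

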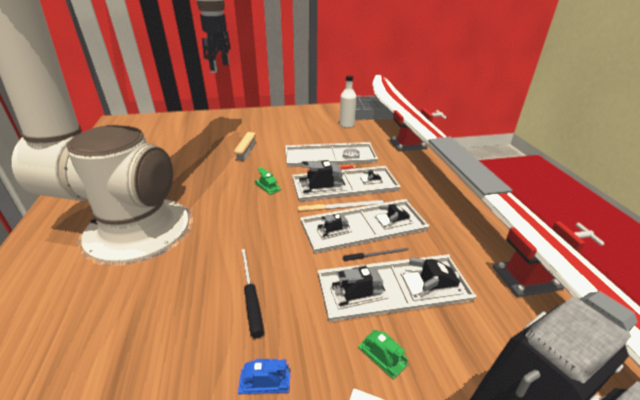

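The top view shows four trays, from left to right:
- Tray D is empty with a tin, at (188,168).
- Tray A has the small toe at (250,138) and the large heel at (251,189).
- Tray B has the medium toe at (317,139) and the small heel at (321,193).
- Tray C has the large toe at (390,139) and the medium heel at (391,189).

These could be taken for heel_small:
- the black one at (321,193) in tray B, which fits the description
- green at (241,242)
- green at (437,189)
- blue at (441,258)

I choose the black one at (321,193) and will check it in a crop. The side view agrees: A, B and C hold the black heels at (322,178), (332,224) and (357,285).

```bash
cat > h.py <<'E'
import cv2,numpy as np
from plant import monitor,cams,robot
np.set_printoptions(precision=4,suppress=True)
def shot(n,tag=None):
    s=monitor.get_state();c=cams.camera(n)
    if n=='wrist':
        T=np.eye(4);T[:3,:3]=s['tool_rot'];T[:3,3]=s['tool_pos'];c['pose']=T@np.array(c['mount'])
    if tag: cv2.imwrite(f'pics/{tag}.png',c['frame'][:,:,::-1])
    return c
def ray(c,uv):
    uv=np.atleast_2d(uv).astype(float);d=np.c_[(uv[:,0]-c['cx'])/c['fx'],(uv[:,1]-c['cy'])/c['fy'],np.ones(len(uv))]
    P=np.array(c['pose']);return P[:3,3],d@P[:3,:3].T
def plane(c,uv,z):
    o,d=ray(c,uv);return (o+d*((z-o[2])/d[:,2])[:,None])[:,:2]
def tri(c1,u1,c2,u2):
    A=[];b=[]
    for c,u in((c1,u1),(c2,u2)):
        o,d=ray(c,u);d=d[0]/np.linalg.norm(d[0]);M=np.eye(3)-np.outer(d,d);A.append(M);b.append(M@o)
    A=np.vstack(A);b=np.hstack(b);return np.linalg.lstsq(A,b,rcond=None)[0]
def proj(c,p):
    q=np.linalg.inv(c['pose'])@np.r_[p,1];return np.array([c['cx']+c['fx']*q[0]/q[2],c['cy']+c['fy']*q[1]/q[2]])
def trays(c,z=.016,mn=2500):
    hsv=cv2.cvtColor(c['frame'],cv2.COLOR_RGB2HSV)
    m=((hsv[...,1]<60)&(hsv[...,2]>110)).astype(np.uint8)*255
    m=cv2.morphologyEx(m,cv2.MORPH_OPEN,np.ones((3,3)))
    out=[]
    for k in cv2.findContours(m,cv2.RETR_EXTERNAL,cv2.CHAIN_APPROX_NONE)[0]:
        if cv2.contourArea(k)<mn: continue
        w=(plane(c,k[:,0]+0.0,z)*1000).astype(np.float32);r=cv2.minAreaRect(w)
        out.append((cv2.boundingRect(k),r))
    return out
E
python3 - <<'E'
from h import *
c=shot('top')
for b,r in trays(c): print(b,np.array(r[0]),np.array(r[1]),r[2])
for n,u in dict(large=(251,190),small=(321,193),med=(391,189)).items(): print(n,plane(c,u,.05))
f=c['frame'][105:225,155:455,::-1];cv2.imwrite('pics/crop1.png',cv2.resize(f,None,fx=2.6,fy=2.6,interpolation=cv2.INTER_CUBIC))
E
```

```text
(0, 309, 179, 91) [ 22.7726 564.1998] [543.4984  77.0297] 68.4500503540039
(368, 118, 42, 98) [ 553.0069 -303.2563] [121.942  295.8527] 88.18009185791016
(231, 118, 42, 98) [553.7784 104.3436] [293.1278 121.4961] 0.2766778767108917
(163, 118, 51, 101) [549.9701 289.4814] [120.3215 295.3396] 85.39102935791016
(295, 117, 51, 101) [551.8669 -96.4189] [296.5014 122.5475] 6.031862258911133
(33, 54, 209, 24) [858.8768 454.0214] [629.6859  68.7423] 88.58573150634766
(279, 52, 257, 25) [ 866.6626 -369.9329] [786.2971  61.8564] 87.39382934570312
(539, 39, 101, 111) [ 779.7267 -926.2912] [306.1631 374.6437] 84.62431335449219
large [[0.4768 0.1014]]
small [[ 0.4672 -0.1001]]
med [[ 0.4781 -0.3028]]
```

View pics/crop1.png

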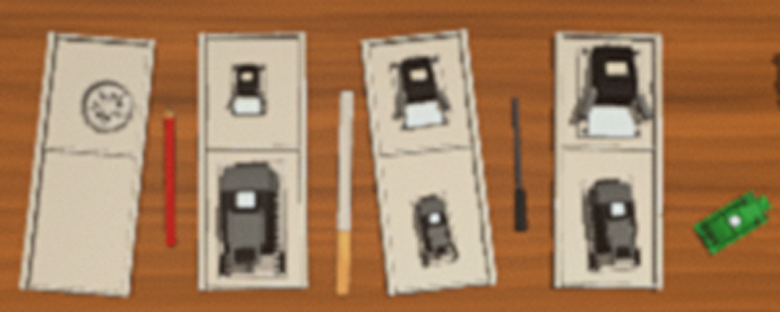

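The crop confirms it: the black small heel sits at crop (434,230) in tray B and is slightly yawed, the large heel is in A, and the medium heel is in C. The green one at the right is a decoy. I'll move over tray B for a close wrist view.

>>> {"op": "jog_arm", "data": {"deltas": [[1, [0, 0, 0], [0, 0, -0.102]], [1, [0, 0, 0], [0, 0, -0.102]], [1, [0, 0, 0], [0, 0, -0.102]], [1, [0, 0, 0], [0, 0, -0.102]], [1, [-15, -37, 3], [0, 0, 0]], [1, [-15, -37, 3], [0, 0, 0]], [1, [-15, -37, 3], [0, 0, 0]], [1, [-15, -37, 3], [0, 0, 0]], [1, [-15, -37, 3], [0, 0, 0]], [1, [-15, -37, 3], [0, 0, 0]]]}}

```text
time_s: 1.03
tool_pos: [0.3083, 0.2811, 0.232]
tool_rot: [[-1.0, -0.001, 0.0], [-0.001, 1.0, 0.0], [-0.0, 0.0, -1.0]]
force: [1.1, 0.3, 0.1]
width: 0.998
grasp_force: 0.0
```

>>> {"op": "jog_arm", "data": {"deltas": [[1, [-15, -38, 3], [0, 0, 0]], [1, [-15, -38, 3], [0, 0, 0]], [1, [-15, -38, 3], [0, 0, 0]], [1, [-15, -38, 3], [0, 0, 0]], [1, [-15, -38, 3], [0, 0, 0]], [1, [-15, -38, 3], [0, 0, 0]], [1, [-15, -38, 3], [0, 0, 0]], [1, [-15, -38, 3], [0, 0, 0]], [1, [-15, -38, 3], [0, 0, 0]], [1, [-15, -38, 3], [0, 0, 0]]]}}

```text
time_s: 1.87
tool_pos: [0.4584, -0.0993, 0.2022]
tool_rot: [[-1.0, 0.0, 0.0], [0.0, 1.0, -0.0], [-0.0, -0.0, -1.0]]
force: [0.7, 1.1, -0.2]
width: 0.999
grasp_force: 0.0
```

Run:
```python
from h import *
import pickle
c=shot('wrist','w1');pickle.dump({k:c[k] for k in('frame','fx','fy','cx','cy','pose')},open('w1.pkl','wb'))
print(c['pose'][:3,3])
for b,r in trays(c): print(b,np.array(r[0]),np.array(r[1]),r[2])
```

```text
[ 0.3765 -0.099   0.3261]
(563, 170, 77, 182) [579.7321 235.2643] [251.8634  95.4084] 18.840633392333984
(441, 132, 137, 194) [527.3589 108.5565] [243.5805 132.5856] 0.2701556980609894
(68, 131, 136, 182) [ 516.7991 -301.8026] [122.5562 224.2757] 88.83814239501953
(253, 125, 129, 230) [551.6274 -95.907 ] [296.8466 121.7037] 5.941690444946289
```

View pics/w1.png

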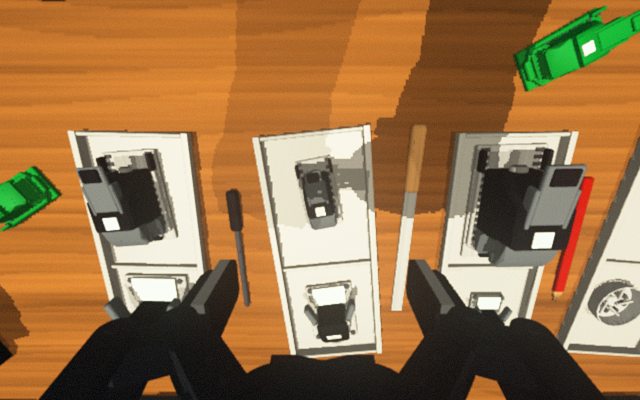

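The wrist view shows the small heel at about (320,190) in tray B, with its white sticker at (321,211) and the grey jaw towards the toe. The medium heel is at (130,200) and the large heel at (525,205). The levers point up in the image, towards the robot. I'll zoom in.

Run:
```python
import cv2,numpy as np
f=cv2.imread('pics/w1.png')
a=cv2.resize(f[145:240,285:355],None,fx=4,fy=4,interpolation=cv2.INTER_CUBIC)
b=cv2.resize(f[130:262,70:190],None,fx=2.88,fy=2.88,interpolation=cv2.INTER_CUBIC)
cv2.imwrite('pics/z1.png',np.hstack([a[:380],b[:380]]))
```

```text
(no output)
```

View pics/z1.png

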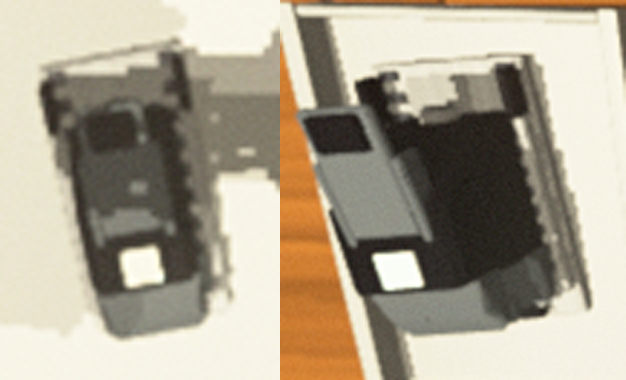

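>>> {"op": "jog_arm", "data": {"deltas": [[0.7, [-4, 0, 20], [0, 0, 0]], [0.7, [-4, 0, 20], [0, 0, 0]], [0.7, [0, 0, 20], [0, 0, 0]], [0.7, [0, 0, 20], [0, 0, 0]], [0.7, [0, 0, 0], [0, 0, -0.07]], [0.7, [0, 0, 0], [0, 0, -0.07]], [0.7, [0, 0, 0], [0, 0, 0]], [0.7, [0, 0, 0], [0, 0, 0]], [0.7, [0, 0, 0], [0, 0, 0]], [0.7, [0, 0, 0], [0, 0, 0]]]}}

```text
time_s: 2.75
tool_pos: [0.4664, -0.097, 0.1225]
tool_rot: [[-0.99, -0.138, 0.0], [-0.138, 0.99, -0.0], [-0.0, -0.0, -1.0]]
force: [0.8, 0.1, -1.1]
width: 0.702
grasp_force: 0.0
```

Run:
```python
from h import *
import pickle
c=shot('wrist','w2');pickle.dump({k:c[k] for k in('frame','fx','fy','cx','cy','pose')},open('w2.pkl','wb'))
f=c['frame'][:,:,::-1];x0,y0=200,80
cv2.imwrite('pics/z2.png',cv2.resize(f[y0:y0+180,x0:x0+220],None,fx=3.3,fy=3.3,interpolation=cv2.INTER_CUBIC))
```

```text
(no output)
```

View pics/z2.png

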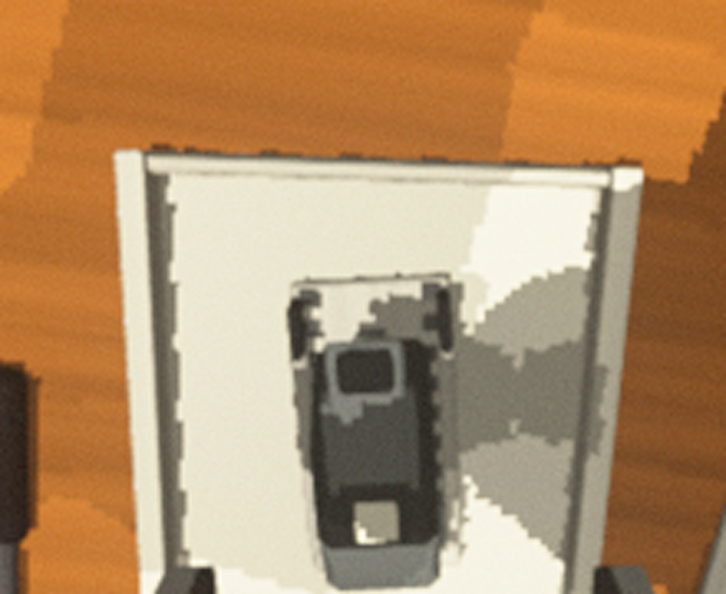

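```bash
cat >> h.py <<'E'
import pickle
def load(n): return pickle.load(open(n+'.pkl','rb'))
def stick(c,box):
    x,y,w,h=box;f=c['frame'][y:y+h,x:x+w].astype(int)
    m=((f.min(2)>150)).astype(np.uint8)
    n,l,st,ce=cv2.connectedComponentsWithStats(m)
    return [(ce[i]+[x,y],st[i,4]) for i in range(1,n) if 10<st[i,4]<600]
E
python3 - <<'E'
from h import *
a=load('w1');b=load('w2')
print(stick(a,(308,200,28,22)),stick(b,(298,222,30,30)))
s=tri(a,(320.5,211.3),b,(313.9,238.0));print('sticker',s)
P=plane(b,[(287.9,165.2),(336.4,163.3),(338.8,249.7)],.009);print(P)
m=(P[0]+P[1])/2;e=P[1]-P[0];print('rear mid',m,'w',np.linalg.norm(e),'yaw rear',np.degrees(np.arctan2(-e[0],e[1])))
d=P[2]-P[1];print('yaw side',np.degrees(np.arctan2(d[1],d[0])),np.linalg.norm(d))
d=s[:2]-m;print('yaw sticker',np.degrees(np.arctan2(d[1],d[0])),np.linalg.norm(d))
# height of rear corners by two views
print(tri(a,(295.5,162.5),b,(287.9,165.2)),tri(a,(330.,155.5),b,(336.4,163.3)))
z=lambda X,Y:(200+X/3.3,80+Y/3.3)
# tray B heel-end outer top corners & inner
Q=plane(b,[z(117,152),z(640,170)],.016);print('tray near corners',Q,np.linalg.norm(Q[1]-Q[0]))
for n,r in trays(a)[3:]: pass
E
```

```text
[(array([319.9333, 211.3   ]), np.int32(90))] [(array([310.1667, 242.0833]), np.int32(24))]
sticker [ 0.4805 -0.101   0.0474]
[[ 0.437  -0.1292]
 [ 0.4301 -0.0903]
 [ 0.5073 -0.0762]]
rear mid [ 0.4335 -0.1097] w 0.03954959282341883 yaw rear 10.137783854223548
yaw side 10.32531761644978 0.07852865992765891
yaw sticker 10.504990110392816 0.0477226985386064
[ 0.4487 -0.1335 -0.0449] [ 0.4296 -0.0907  0.0133]
tray near corners [[ 0.411  -0.171 ]
 [ 0.3985 -0.051 ]] 0.12062678309030868
```

>>> {"op": "jog_arm", "data": {"deltas": [[0.7, [-3, -3, 0], [0, 0, 0]], [0.7, [-3, -3.5, 0], [0, 0, 0]], [0.7, [0, 0, 0], [0, 0, -0.041]], [0.7, [0, 0, 18], [0, 0, 0]], [0.7, [0, 0, 18], [0, 0, 0]], [0.7, [0, 0, 18], [0, 0, 0]], [0.7, [0, 0, 16], [0, 0, 0]], [0.7, [0, 0, 13], [0, 0, 0]], [0.7, [0, 0, 0], [0, 0, 0]], [0.7, [0, 0, 0], [0, 0, 0]]]}}

```text
time_s: 3.63
tool_pos: [0.4729, -0.1028, 0.039]
tool_rot: [[-0.984, -0.18, -0.001], [-0.18, 0.984, 0.0], [0.001, 0.0, -1.0]]
force: [-0.4, -0.0, 0.0]
width: 0.701
grasp_force: 0.0
```

>>> {"op": "jog_arm", "data": {"deltas": [[0, [0, 0, 0], [0, 0, 0]], [0, [0, 0, 0], [0, 0, 0]], [0, [0, 0, 0], [0, 0, 0]], [0, [0, 0, 0], [0, 0, 0]], [0, [0, 0, 0], [0, 0, 0]], [0, [0, 0, 0], [0, 0, 0]], [0, [0, 0, 0], [0, 0, 0]], [0, [0, 0, 0], [0, 0, 0]], [0, [0, 0, 0], [0, 0, 0]], [0, [0, 0, 0], [0, 0, 0]]]}}

```text
time_s: 4.47
tool_pos: [0.4739, -0.1028, 0.0406]
tool_rot: [[-0.984, -0.18, 0.002], [-0.18, 0.984, -0.0], [-0.002, -0.001, -1.0]]
force: [0.2, -0.5, 6.1]
width: 0.316
grasp_force: 61.0
```

>>> {"op": "jog_arm", "data": {"deltas": [[0, [0, 0, -8], [0, 0, 0]], [0, [0, 0, -18], [0, 0, 0]], [0, [0, 0, -25], [0, 0, 0]], [0, [0, 0, -32], [0, 0, 0.09]], [0, [0, 0, -27], [0, 0, 0.09]], [0, [-1, 25, 0], [0, 0, 0]], [0, [-1, 35, 0], [0, 0, 0]], [0, [-1, 35, 0], [0, 0, 0]], [0, [-1, 35, 0], [0, 0, 0]], [0, [-1, 35, 0], [0, 0, 0]]]}}

```text
time_s: 5.3
tool_pos: [0.4774, 0.0638, 0.1497]
tool_rot: [[-1.0, -0.001, -0.0], [-0.001, 1.0, -0.0], [0.0, -0.0, -1.0]]
force: [1.3, 0.2, -4.1]
width: 0.313
grasp_force: 60.0
```

>>> {"op": "jog_arm", "data": {"deltas": [[0, [-1, 35, 0], [0, 0, 0]], [0, [-1, 35, 0], [0, 0, 0]], [0, [-1, 35, 0], [0, 0, 0]], [0, [-1, 35, 0], [0, 0, 0]], [0, [-1, 35, 0], [0, 0, 0]], [0, [-1, 35, 0], [0, 0, 0]], [0, [0, 22, 0], [0, 0, 0.081]], [0, [0, 0, 0], [0, 0, 0]], [0, [0, 0, 0], [0, 0, 0]], [0, [0, 0, 0], [0, 0, 0]]]}}

```text
time_s: 6.13
tool_pos: [0.4834, 0.294, 0.1492]
tool_rot: [[-0.997, 0.079, -0.001], [0.079, 0.997, -0.001], [0.001, -0.001, -1.0]]
force: [0.6, -1.2, -2.3]
width: 0.317
grasp_force: 60.1
```

Run:
```python
from h import *
c=shot('wrist','w3')
s=monitor.get_state();print(s['tool_pos'],s['tool_rot'],s['width'],s['force'])
for b,r in trays(c): print(b,np.array(r[0]),np.array(r[1]),r[2])
```

```text
[0.4835 0.2936 0.1494] [[-0.9968  0.0794 -0.0004]
 [ 0.0794  0.9968 -0.0005]
 [ 0.0003 -0.0005 -1.    ]] 0.3132191023171306 [ 0.2806  0.241  -2.6854]
(529, 326, 111, 74) [710.1975 574.2766] [179.7208  69.7738] 46.35007095336914
(285, 311, 75, 49) [641.119  281.7286] [82.0639 64.297 ] 84.23334503173828
(12, 121, 194, 243) [532.9099  85.0763] [254.7978 161.7604] 0.5008003115653992
(253, 103, 146, 179) [487.1839 296.6398] [121.4415 170.4451] 85.35675811767578
```

View pics/w3.png

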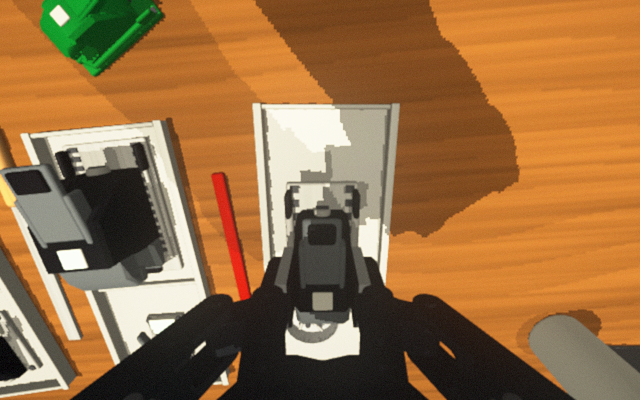

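The small heel hangs straight in the gripper at (320,250), above the empty heel bay of D. I'll lower it.

>>> {"op": "jog_arm", "data": {"deltas": [[0, [0, 1.5, 20], [0, 0, 0]], [0, [0, 0, 30], [0, 0, 0]], [0, [0, 0, 30], [0, 0, 0]], [0, [0, 0, 16], [0, 0, 0]], [0, [0, 0, 8], [0, 0, 0]], [0, [0, 0, 3], [0, 0, 0]], [0, [0, 0, 1], [0, 0, 0]], [0, [0, 0, 0.5], [0, 0, 0]], [0, [0, 0, 0.5], [0, 0, 0]], [0, [0, 0, 0], [0, 0, 0]]]}}

```text
time_s: 7.02
tool_pos: [0.4843, 0.2961, 0.0414]
tool_rot: [[-0.997, 0.08, 0.002], [0.08, 0.997, 0.001], [-0.001, 0.001, -1.0]]
force: [-0.2, 1.1, -2.3]
width: 0.317
grasp_force: 60.2
```

>>> {"op": "jog_arm", "data": {"deltas": [[0, [0, 0, 0.5], [0, 0, 0]], [0, [0, 0, 0.5], [0, 0, 0]], [0, [0, 0, 0.5], [0, 0, 0]], [0, [0, 0, 0], [0, 0, 0]], [0, [0, 0, 0], [0, 0, 0]], [0, [0, 0, 0], [0, 0, 0]], [0, [0, 0, 0], [0, 0, 0]], [0, [0, 0, 0], [0, 0, 0]], [0, [0, 0, 0], [0, 0, 0]], [0, [0, 0, 0], [0, 0, 0]]]}}

```text
time_s: 7.85
tool_pos: [0.4842, 0.2962, 0.0406]
tool_rot: [[-0.997, 0.08, 0.002], [0.08, 0.997, 0.001], [-0.002, 0.001, -1.0]]
force: [-2.6, -2.0, 8.3]
width: 0.315
grasp_force: 61.8
```

>>> {"op": "jog_arm", "data": {"deltas": [[0.7, [0, 0, 0], [0, 0, 0]], [0.7, [0, 0, 0], [0, 0, 0]], [0.7, [0, 0, 0], [0, 0, 0]], [0.7, [0, 0, 0], [0, 0, 0]], [0.7, [0, 0, -10], [0, 0, 0]], [0.7, [0, 0, -30], [0, 0, 0]], [0.7, [0, 0, -30], [0, 0, 0]], [0.7, [0, 0, -30], [0, 0, 0]], [0.7, [0, 0, -30], [0, 0, 0]], [0.7, [0, 0, -30], [0, 0, -0.08]]]}}

```text
time_s: 8.68
tool_pos: [0.4835, 0.2957, 0.2011]
tool_rot: [[-1.0, 0.001, 0.001], [0.001, 1.0, 0.0], [-0.001, 0.0, -1.0]]
force: [-0.4, 0.3, -0.6]
width: 0.703
grasp_force: 0.0
```

Run:
```python
from h import *
c=shot('wrist','w4');pickle.dump({k:c[k] for k in('frame','fx','fy','cx','cy','pose')},open('w4.pkl','wb'))
```

>>> {"op": "jog_arm", "data": {"deltas": [[1, [0, -35, 0], [0, 0, 0]], [1, [0, -40, 0], [0, 0, 0]], [1, [0, -40, 0], [0, 0, 0]], [1, [0, -40, 0], [0, 0, 0]], [1, [0, -40, 0], [0, 0, 0]], [1, [0, -40, 0], [0, 0, 0]], [1, [0, -40, 0], [0, 0, 0]], [1, [0, -40, 0], [0, 0, 0]], [1, [0, -40, 0], [0, 0, 0]], [1, [0, -40, 0], [0, 0, 0]]]}}

```text
time_s: 9.57
tool_pos: [0.4834, -0.1011, 0.1996]
tool_rot: [[-1.0, -0.0, 0.001], [-0.0, 1.0, -0.0], [-0.001, -0.0, -1.0]]
force: [0.6, 1.0, -0.4]
width: 1.0
grasp_force: 0.0
```

>>> {"op": "jog_arm", "data": {"deltas": [[1, [0, -40, 0], [0, 0, 0]], [1, [0, -40, 0], [0, 0, 0]], [1, [0, -40, 0], [0, 0, 0]], [1, [0, -40, 0], [0, 0, 0]], [1, [0, -40, 0], [0, 0, 0]], [1, [0, 0, 15], [0, 0, 0]], [1, [0, 0, 20], [0, 0, 0]], [1, [0, 0, 15], [0, 0, 0]], [1, [0, 0, 0], [0, 0, 0]], [1, [0, 0, 0], [0, 0, 0]]]}}

```text
time_s: 10.4
tool_pos: [0.4835, -0.299, 0.1488]
tool_rot: [[-1.0, -0.0, -0.001], [-0.0, 1.0, 0.001], [0.001, 0.001, -1.0]]
force: [-1.0, 0.5, -0.2]
width: 0.999
grasp_force: 0.0
```

Run:
```python
from h import *
c=shot('wrist','w5');pickle.dump({k:c[k] for k in('frame','fx','fy','cx','cy','pose')},open('w5.pkl','wb'))
f=c['frame'][:,:,::-1];x0,y0=210,80
cv2.imwrite('pics/z5.png',cv2.resize(f[y0:y0+200,x0:x0+220],None,fx=3,fy=3,interpolation=cv2.INTER_CUBIC))
```

```text
(no output)
```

View pics/z5.png

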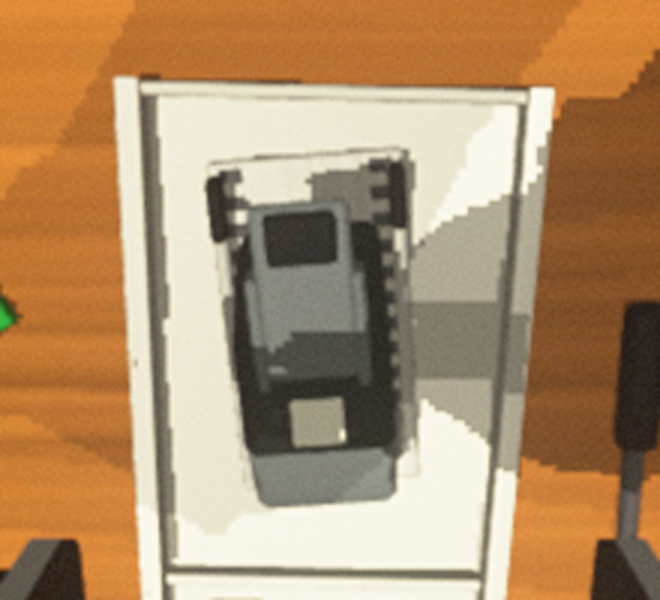

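The medium heel is at crop (315,330), with its base rear corners at (209,161) and (410,150) and its sticker at (317,422). It is yawed a few degrees.

```bash
cat >> h.py <<'E'
def heel(c,z,rl,rr,side,st,c1,st1,L,tl,tr):
    P=plane(c,[z(*rl),z(*rr),z(*side)],.009);m=(P[0]+P[1])/2;e=P[1]-P[0]
    s=tri(c1,st1,c,z(*st)) if c1 else None
    d=P[2]-P[1];y1=np.arctan2(-e[0],e[1]);y2=np.arctan2(d[1],d[0])
    print('width',np.linalg.norm(e),'yaws',np.degrees([y1,y2]),'side',np.linalg.norm(d),'sticker',s)
    if c1: 
        d=s[:2]-m;y3=np.arctan2(d[1],d[0]);print('yaw st',np.degrees(y3),'dist',np.linalg.norm(d))
    else: y3=y2
    y=np.median([y1,y2,y3]);print('origin',m+L/2*np.r_[np.cos(y),np.sin(y)],'yaw',np.degrees(y))
    Q=plane(c,[z(*tl),z(*tr)],.016);e=Q[1]-Q[0];t=np.arctan2(-e[0],e[1]);u=np.r_[np.cos(t),np.sin(t)]
    print('tray w',np.linalg.norm(e),'yaw',np.degrees(t),'centre',Q.mean(0)+.148*u,'bay',Q.mean(0)+.082*u)
E
python3 - <<'E'
from h import *
a=load('w1');b=load('w5');z=lambda X,Y:(210+X/3,80+Y/3)
heel(b,z,(209,161),(410,150),(417,474),(317,422),a,(111.,223.7),.106,(115,78),(554,88))
E
```

```text
width 0.058661775225787985 yaws [2.9788 2.7064] side 0.10372709259592264 sticker [ 0.4875 -0.3038  0.0622]
yaw st 2.602041319882351 dist 0.06192731485940167
origin [ 0.4786 -0.3041] yaw 2.706371632762153
tray w 0.12141976419033676 yaw -1.3215576790503052 centre [ 0.5534 -0.3025] bay [ 0.4874 -0.301 ]
```

>>> {"op": "jog_arm", "data": {"deltas": [[0.9, [4.4, -5.1, 0], [0, 0, 0]], [0.9, [0, 0, 0], [0, 0, -0.047]], [0.9, [0, 0, 20], [0, 0, 0]], [0.9, [0, 0, 25], [0, 0, 0]], [0.9, [0, 0, 25], [0, 0, 0]], [0.9, [0, 0, 20], [0, 0, 0]], [0.9, [0, 0, 10], [0, 0, 0]], [0.9, [0, 0, 0], [0, 0, 0]], [0.9, [0, 0, 0], [0, 0, 0]], [0.9, [0, 0, 0], [0, 0, 0]]]}}

```text
time_s: 11.28
tool_pos: [0.4803, -0.3049, 0.0508]
tool_rot: [[-0.999, -0.047, 0.002], [-0.047, 0.999, -0.001], [-0.002, -0.002, -1.0]]
force: [0.3, -0.1, 0.5]
width: 0.902
grasp_force: 0.0
```

>>> {"op": "jog_arm", "data": {"deltas": [[0, [0, 0, 0], [0, 0, 0]], [0, [0, 0, 0], [0, 0, 0]], [0, [0, 0, 0], [0, 0, 0]], [0, [0, 0, 0], [0, 0, 0]], [0, [0, 0, 0], [0, 0, 0]], [0, [0, 0, 0], [0, 0, 0]], [0, [0, 0, 0], [0, 0, 0]], [0, [0, 0, 0], [0, 0, 0]], [0, [0, 0, 0], [0, 0, 0]], [0, [0, 0, 0], [0, 0, 0]]]}}

```text
time_s: 12.12
tool_pos: [0.48, -0.3047, 0.05]
tool_rot: [[-0.999, -0.047, 0.002], [-0.047, 0.999, -0.001], [-0.002, -0.001, -1.0]]
force: [-0.1, -1.0, 6.1]
width: 0.456
grasp_force: 62.1
```

>>> {"op": "jog_arm", "data": {"deltas": [[0, [0, 0, -8], [0, 0, 0]], [0, [0, 0, -20], [0, 0, 0]], [0, [0, 0, -20], [0, 0, 0]], [0, [0, 0, -12], [0, 0, 0]], [0, [-2.8, 28, 0], [0, 0, 0]], [0, [-2.8, 34, 0], [0, 0, 0]], [0, [-2.8, 36, 0], [0, 0, 0]], [0, [-2.8, 36, 0], [0, 0, 0]], [0, [-2.9, 36, 0], [0, 0, 0]], [0, [-3, 31.6, 0], [0, 0, 0]]]}}

```text
time_s: 12.95
tool_pos: [0.4864, -0.1001, 0.1086]
tool_rot: [[-0.999, -0.047, -0.001], [-0.047, 0.999, 0.0], [0.001, 0.0, -1.0]]
force: [1.5, -0.3, -4.6]
width: 0.458
grasp_force: 61.7
```

>>> {"op": "jog_arm", "data": {"deltas": [[0, [0, 0, 0], [0, 0, -0.057]], [0, [0, 0, 0], [0, 0, 0]], [0, [0, 0, 0], [0, 0, 0]], [0, [0, 0, 0], [0, 0, 0]], [0, [0, 0, 0], [0, 0, 0]], [0, [0, 0, 0], [0, 0, 0]], [0, [0, 0, 0], [0, 0, 0]], [0, [0, 0, 0], [0, 0, 0]], [0, [0, 0, 0], [0, 0, 0]], [0, [0, 0, 0], [0, 0, 0]]]}}

```text
time_s: 13.78
tool_pos: [0.487, -0.1022, 0.1088]
tool_rot: [[-0.995, -0.104, -0.0], [-0.104, 0.995, 0.0], [0.0, 0.0, -1.0]]
force: [-0.1, 0.3, -4.4]
width: 0.461
grasp_force: 62.3
```

Run:
```python
from h import *
s=monitor.get_state();print(s['tool_pos'],np.degrees(np.arctan2(-s['tool_rot'][0][1],s['tool_rot'][1][1])),s['width'],s['force'])
c=shot('wrist','w6');pickle.dump({k:c[k] for k in('frame','fx','fy','cx','cy','pose')},open('w6.pkl','wb'))
cv2.imwrite('pics/z6.png',cv2.resize(c['frame'][60:260,200:440,::-1],None,fx=3,fy=3,interpolation=cv2.INTER_CUBIC))
```

```text
[ 0.487  -0.1022  0.1088] 5.949460304566098 0.46129574148656305 [-0.101   0.2662 -4.4214]
```

View pics/z6.png

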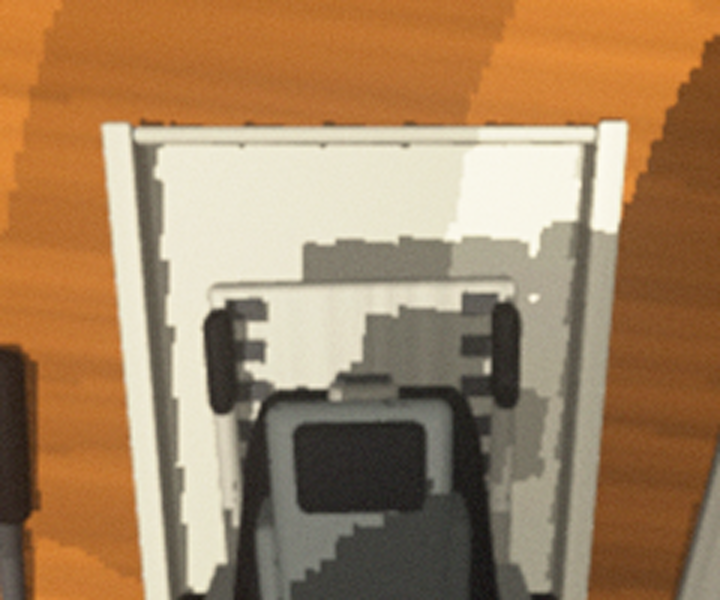

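The heel hangs centred over bay B: rear corners at crop (210,288) and (515,283), tray corners at (103,125) and (628,123). I'll lower it.

>>> {"op": "jog_arm", "data": {"deltas": [[0, [-0.5, 0, 12], [0, 0, 0.008]], [0, [0, 0, 20], [0, 0, 0]], [0, [0, 0, 14], [0, 0, 0]], [0, [0, 0, 7], [0, 0, 0]], [0, [0, 0, 3], [0, 0, 0]], [0, [0, 0, 1], [0, 0, 0]], [0, [0, 0, 0.7], [0, 0, 0]], [0, [0, 0, 0.5], [0, 0, 0]], [0, [0, 0, 0.5], [0, 0, 0]], [0, [0, 0, 0], [0, 0, 0]]]}}

```text
time_s: 14.67
tool_pos: [0.4878, -0.1021, 0.0506]
tool_rot: [[-0.995, -0.096, 0.001], [-0.096, 0.995, -0.0], [-0.001, -0.0, -1.0]]
force: [-0.2, -0.4, -4.6]
width: 0.458
grasp_force: 62.2
```

>>> {"op": "jog_arm", "data": {"deltas": [[0, [0, 0, 0.5], [0, 0, 0]], [0, [0, 0, 0.5], [0, 0, 0]], [0, [0, 0, 0.3], [0, 0, 0]], [0, [0, 0, 0], [0, 0, 0]], [0, [0, 0, 0], [0, 0, 0]], [0, [0, 0, 0], [0, 0, 0]], [0, [0, 0, 0], [0, 0, 0]], [0, [0, 0, 0], [0, 0, 0]], [0, [0, 0, 0], [0, 0, 0]], [0, [0, 0, 0], [0, 0, 0]]]}}

```text
time_s: 15.5
tool_pos: [0.4878, -0.1021, 0.05]
tool_rot: [[-0.995, -0.096, 0.001], [-0.096, 0.995, -0.0], [-0.001, -0.0, -1.0]]
force: [-3.9, -0.1, 5.5]
width: 0.459
grasp_force: 63.6
```

>>> {"op": "jog_arm", "data": {"deltas": [[0.95, [0, 0, 0], [0, 0, 0]], [0.95, [0, 0, 0], [0, 0, 0]], [0.95, [0, 0, 0], [0, 0, 0]], [0.95, [0, 0, 0], [0, 0, 0]], [0.95, [0, 0, -10], [0, 0, 0]], [0.95, [0, 0, -30], [0, 0, 0]], [0.95, [0, 0, -30], [0, 0, 0]], [0.95, [0, 0, -30], [0, 0, 0]], [0.95, [0, 0, -25], [0, 0, 0]], [0.95, [0, 0, 0], [0, 0, 0.096]]]}}

```text
time_s: 16.33
tool_pos: [0.4893, -0.1024, 0.1801]
tool_rot: [[-1.0, -0.001, 0.008], [-0.001, 1.0, -0.002], [-0.008, -0.002, -1.0]]
force: [1.3, -0.1, -0.2]
width: 0.952
grasp_force: 0.0
```

Run:
```python
from h import *
c=shot('wrist','w7');pickle.dump({k:c[k] for k in('frame','fx','fy','cx','cy','pose')},open('w7.pkl','wb'))
```

>>> {"op": "jog_arm", "data": {"deltas": [[1, [2, 32, 0], [0, 0, 0]], [1, [2, 34, 0], [0, 0, 0]], [1, [2, 34, 0], [0, 0, 0]], [1, [2, 34, 0], [0, 0, 0]], [1, [2, 34, 0], [0, 0, 0]], [1, [1, 35, 0], [0, 0, 0]], [1, [0, 0, 0], [0, 0, 0]], [1, [0, 0, 0], [0, 0, 0]], [1, [0, 0, 0], [0, 0, 0]], [1, [0, 0, 0], [0, 0, 0]]]}}

```text
time_s: 17.22
tool_pos: [0.4764, 0.1002, 0.1737]
tool_rot: [[-1.0, 0.0, -0.0], [0.0, 1.0, -0.0], [0.0, -0.0, -1.0]]
force: [-0.5, -0.5, 1.2]
width: 1.001
grasp_force: 0.0
```

Run:
```python
from h import *
c=shot('wrist','w8');pickle.dump({k:c[k] for k in('frame','fx','fy','cx','cy','pose')},open('w8.pkl','wb'))
b=load('w7')['frame']
k=lambda f,x,y,w,h,s:cv2.resize(f[y:y+h,x:x+w,::-1],None,fx=s,fy=s,interpolation=cv2.INTER_CUBIC)
cv2.imwrite('pics/z8.png',np.hstack([k(c['frame'],215,90,200,200,2),k(b,220,90,200,200,2)]))
```

```text
(no output)
```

View pics/z8.png

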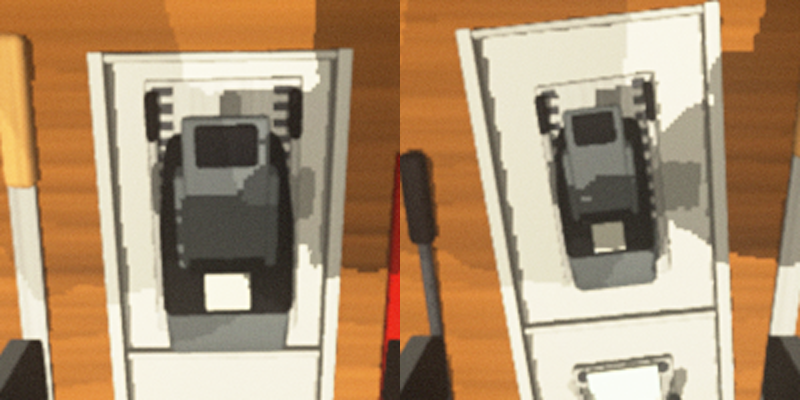

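The left panel shows the large heel in A, with base rear corners at (145,80) and (302,76) and its sticker at (228,292). The right panel shows the medium heel set down flat in B, with rear corners at (536,85) and (654,72).

Run:
```python
from h import *
a=load('w1');d=load('w4');b=load('w8');z=lambda X,Y:(215+X/2,90+Y/2)
print(stick(b,(315,222,30,28)),stick(a,(530,228,28,25)))
# tray/large via w8
print('LARGE');heel(b,z,(145,80),(302,76),(302,76.1),(228,292),a,(543,240),.134,(87,53),(352,49))
print('sticker on z=.087',plane(b,[z(228,292)],.087))
for bb,r in trays(b): print(bb,np.array(r[0]),np.array(r[1]),r[2])
print('MEDIUM');w=load('w7');z=lambda X,Y:(220+(X-400)/2,90+Y/2)
heel(w,z,(536,85),(654,72),(664,262),(608,236),load('w6') and None,None,.106,(457,33),(720,3))
D=plane(w,[z(608,236)],.069);print('sticker med',D)
```

```text
[(array([328.0433, 235.5878]), np.int32(393))] [(array([542.7169, 239.7771]), np.int32(332))]
LARGE
width 0.07484906287717247 yaws [1.3394 2.6294] side 4.637988247600663e-05 sticker [0.4979 0.1059 0.0778]
yaw st 0.8503098763347391 dist 0.07957747957089574
origin [0.4853 0.1062] yaw 1.3393809329915054
tray w 0.1215339256425572 yaw 0.7467554285146873 centre [0.5537 0.1046] bay [0.4877 0.1037]
sticker on z=.087 [[0.4936 0.1056]]
(259, 115, 132, 246) [550.4847 104.4961] [289.2516 121.63  ] 0.7627443671226501
(440, 107, 169, 219) [520.8942 293.3643] [122.9571 237.6826] 85.27539825439453
(28, 107, 174, 214) [516.3089 -99.4382] [226.323  122.9904] 6.09168004989624
MEDIUM
width 0.057790937911472405 yaws [6.1416 4.6751] side 0.1000041501974085 sticker None
origin [ 0.4861 -0.1028] yaw 4.675063861377228
tray w 0.12183009940902363 yaw 6.145279316171155 centre [ 0.5527 -0.0945] bay [ 0.4871 -0.1015]
sticker med [[ 0.4928 -0.1009]]
```

>>> {"op": "jog_arm", "data": {"deltas": [[1, [-9.5, 6, 0], [0, 0, 0]], [1, [0, 0, 0], [0, 0, -0.018]], [1, [0, 0, 20], [0, 0, 0]], [1, [0, 0, 25], [0, 0, 0]], [1, [0, 0, 25], [0, 0, 0]], [1, [0, 0, 22], [0, 0, 0]], [1, [0, 0, 16], [0, 0, 0]], [1, [0, 0, 8], [0, 0, 0]], [1, [0, 0, 0], [0, 0, 0]], [1, [0, 0, 0], [0, 0, 0]]]}}

```text
time_s: 18.1
tool_pos: [0.486, 0.1065, 0.0583]
tool_rot: [[-1.0, -0.018, 0.0], [-0.018, 1.0, -0.0], [-0.0, -0.0, -1.0]]
force: [0.9, 0.2, 0.5]
width: 1.002
grasp_force: 0.0
```

>>> {"op": "jog_arm", "data": {"deltas": [[0, [0, 0, 0], [0, 0, 0]], [0, [0, 0, 0], [0, 0, 0]], [0, [0, 0, 0], [0, 0, 0]], [0, [0, 0, 0], [0, 0, 0]], [0, [0, 0, 0], [0, 0, 0]], [0, [0, 0, 0], [0, 0, 0]], [0, [0, 0, 0], [0, 0, 0]], [0, [0, 0, 0], [0, 0, 0]], [0, [0, 0, 0], [0, 0, 0]], [0, [0, 0, 0], [0, 0, 0]]]}}

```text
time_s: 18.93
tool_pos: [0.4868, 0.1067, 0.0592]
tool_rot: [[-1.0, -0.018, 0.002], [-0.018, 1.0, -0.001], [-0.002, -0.001, -1.0]]
force: [0.2, -2.3, 7.2]
width: 0.622
grasp_force: 65.5
```

>>> {"op": "jog_arm", "data": {"deltas": [[0, [0, 0, -8], [0, 0, 0]], [0, [0, 0, -20], [0, 0, 0]], [0, [0, 0, -25], [0, 0, 0]], [0, [0, 0, -27], [0, 0, 0.018]], [0, [0, 0, -20], [0, 0, 0]], [0, [0, -25, 0], [0, 0, 0]], [0, [0, -33, 0], [0, 0, 0]], [0, [0, -36, 0], [0, 0, 0]], [0, [0, -36, 0], [0, 0, 0]], [0, [0, -36, 0], [0, 0, 0]]]}}

```text
time_s: 19.77
tool_pos: [0.4854, -0.0602, 0.1578]
tool_rot: [[-1.0, -0.001, -0.001], [-0.001, 1.0, 0.0], [0.001, 0.0, -1.0]]
force: [0.7, 0.2, -5.9]
width: 0.622
grasp_force: 65.6
```

>>> {"op": "jog_arm", "data": {"deltas": [[0, [0, -36, 0], [0, 0, 0]], [0, [0, -36, 0], [0, 0, 0]], [0, [0, -36, 0], [0, 0, 0]], [0, [0, -36, 0], [0, 0, 0]], [0, [0, -36, 0], [0, 0, 0]], [0, [-1, -36, 0], [0, 0, 0]], [0, [-1.1, -20, 0], [0, 0, 0]], [0, [0, -5.7, 0], [0, 0, 0]], [0, [0, 0, 0], [0, 0, 0.023]], [0, [0, 0, 0], [0, 0, 0]]]}}

```text
time_s: 20.6
tool_pos: [0.4878, -0.3001, 0.1574]
tool_rot: [[-1.0, 0.025, -0.001], [0.025, 1.0, 0.001], [0.001, 0.001, -1.0]]
force: [0.7, 0.3, -5.9]
width: 0.622
grasp_force: 66.2
```

>>> {"op": "jog_arm", "data": {"deltas": [[0, [0, 0, 10], [0, 0, 0]], [0, [0, 0, 20], [0, 0, 0]], [0, [0, 0, 12], [0, 0, 0]], [0, [0, 0, 8], [0, 0, 0]], [0, [0, 0, 0], [0, 0, 0]], [0, [0, 0, 0], [0, 0, 0]], [0, [0, 0, 0], [0, 0, 0]], [0, [0, 0, 0], [0, 0, 0]], [0, [0, 0, 0], [0, 0, 0]], [0, [0, 0, 0], [0, 0, 0]]]}}

```text
time_s: 21.43
tool_pos: [0.4884, -0.3009, 0.1084]
tool_rot: [[-1.0, 0.023, 0.001], [0.023, 1.0, -0.001], [-0.001, -0.001, -1.0]]
force: [-0.6, -0.0, -6.0]
width: 0.62
grasp_force: 66.0
```

Run:
```python
from h import *
s=monitor.get_state();print(s['tool_pos'],np.degrees(np.arctan2(-s['tool_rot'][0][1],s['tool_rot'][1][1])),s['width'],s['force'])
c=shot('wrist','w9');pickle.dump({k:c[k] for k in('frame','fx','fy','cx','cy','pose')},open('w9.pkl','wb'))
cv2.imwrite('pics/z9.png',cv2.resize(c['frame'][60:260,200:440,::-1],None,fx=3,fy=3,interpolation=cv2.INTER_CUBIC))
```

```text
[ 0.4884 -0.3009  0.1084] -1.3110632953425658 0.6200410397919353 [-0.609  -0.0264 -5.9596]
```

View pics/z9.png

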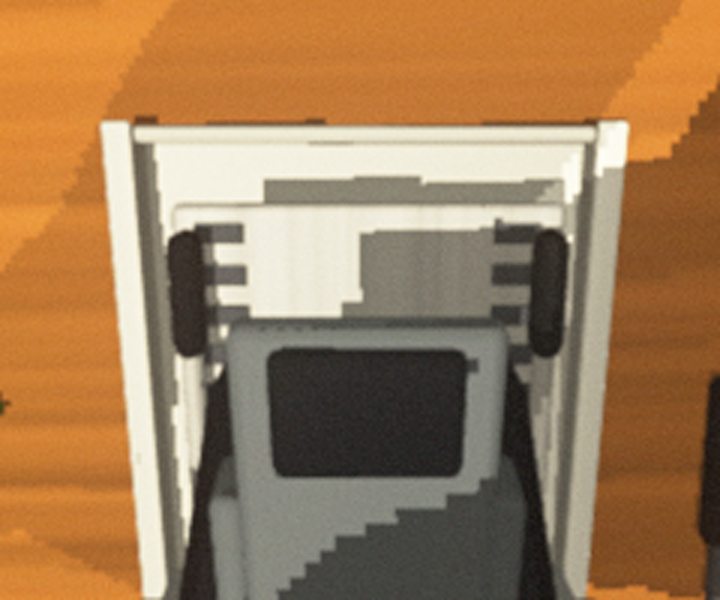

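The heel is straight and centred over bay C: rear corners at (172,206) and (563,205), tray corners at (103,122) and (628,122). I'll lower it.

>>> {"op": "jog_arm", "data": {"deltas": [[0, [0, 0, 10], [0, 0, 0]], [0, [0, 0, 16], [0, 0, 0]], [0, [0, 0, 12], [0, 0, 0]], [0, [0, 0, 6], [0, 0, 0]], [0, [0, 0, 3], [0, 0, 0]], [0, [0, 0, 1], [0, 0, 0]], [0, [0, 0, 0.5], [0, 0, 0]], [0, [0, 0, 0.3], [0, 0, 0]], [0, [0, 0, 0], [0, 0, 0]], [0, [0, 0, 0], [0, 0, 0]]]}}

```text
time_s: 22.32
tool_pos: [0.4883, -0.3008, 0.0594]
tool_rot: [[-1.0, 0.023, 0.0], [0.023, 1.0, -0.0], [-0.0, -0.0, -1.0]]
force: [-0.4, 0.8, -2.8]
width: 0.622
grasp_force: 66.4
```

>>> {"op": "jog_arm", "data": {"deltas": [[0, [0, 0, 0.4], [0, 0, 0]], [0, [0, 0, 0.4], [0, 0, 0]], [0, [0, 0, 0], [0, 0, 0]], [0, [0, 0, 0], [0, 0, 0]], [0, [0, 0, 0], [0, 0, 0]], [0, [0, 0, 0], [0, 0, 0]], [0, [0, 0, 0], [0, 0, 0]], [0, [0, 0, 0], [0, 0, 0]], [0, [0, 0, 0], [0, 0, 0]], [0, [0, 0, 0], [0, 0, 0]]]}}

```text
time_s: 23.15
tool_pos: [0.4883, -0.3008, 0.0593]
tool_rot: [[-1.0, 0.023, 0.001], [0.023, 1.0, -0.001], [-0.001, -0.001, -1.0]]
force: [-5.4, 1.9, 5.5]
width: 0.627
grasp_force: 67.6
```

>>> {"op": "jog_arm", "data": {"deltas": [[1, [0, 0, 0], [0, 0, 0]], [1, [0, 0, 0], [0, 0, 0]], [1, [0, 0, 0], [0, 0, 0]], [1, [0, 0, 0], [0, 0, 0]], [1, [0, 0, -10], [0, 0, 0]], [1, [0, 0, -30], [0, 0, 0]], [1, [0, 0, -35], [0, 0, 0]], [1, [0, 0, -40], [0, 0, 0]], [1, [0, 0, -25], [0, 0, -0.023]], [1, [0, 0, 0], [0, 0, 0]]]}}

```text
time_s: 23.98
tool_pos: [0.4897, -0.3017, 0.2056]
tool_rot: [[-1.0, -0.001, 0.008], [-0.002, 1.0, -0.005], [-0.008, -0.005, -1.0]]
force: [0.8, -0.8, -0.3]
width: 0.998
grasp_force: 0.0
```

Run:
```python
from h import *
c=shot('wrist','w10');pickle.dump({k:c[k] for k in('frame','fx','fy','cx','cy','pose')},open('w10.pkl','wb'))
```

>>> {"op": "jog_arm", "data": {"deltas": [[0.7, [0, 35, 0], [0, 0, 0]], [0.7, [0, 40, 0], [0, 0, 0]], [0.7, [0, 40, 0], [0, 0, 0]], [0.7, [0, 40, 0], [0, 0, 0]], [0.7, [0, 40, 0], [0, 0, 0]], [0.7, [0, 40, 0], [0, 0, 0]], [0.7, [0, 40, 0], [0, 0, 0]], [0.7, [0, 40, 0], [0, 0, 0]], [0.7, [0, 40, 0], [0, 0, 0]], [0.7, [0, 40, 0], [0, 0, 0]]]}}

```text
time_s: 24.87
tool_pos: [0.4873, 0.0962, 0.1978]
tool_rot: [[-1.0, 0.0, -0.001], [0.0, 1.0, -0.0], [0.001, -0.0, -1.0]]
force: [0.5, -0.3, -1.0]
width: 0.702
grasp_force: 0.0
```

>>> {"op": "jog_arm", "data": {"deltas": [[0.7, [0, 40, 0], [0, 0, 0]], [0.7, [0, 40, 0], [0, 0, 0]], [0.7, [0, 40, 0], [0, 0, 0]], [0.7, [1, 40, 0], [0, 0, 0]], [0.7, [2, 38, 0], [0, 0, 0]], [0.7, [1, 4, 10], [0, 0, 0]], [0.7, [0, 0, 20], [0, 0, 0]], [0.7, [0, 0, 20], [0, 0, 0]], [0.7, [0, 0, 0], [0, 0, 0.08]], [0.7, [0, 0, 0], [0, 0, 0]]]}}

```text
time_s: 25.7
tool_pos: [0.483, 0.2957, 0.146]
tool_rot: [[-0.997, 0.083, -0.003], [0.083, 0.997, -0.002], [0.003, -0.002, -1.0]]
force: [-0.2, -0.4, 0.5]
width: 0.7
grasp_force: 0.0
```

Run:
```python
from h import *
c=shot('wrist','w11');pickle.dump({k:c[k] for k in('frame','fx','fy','cx','cy','pose')},open('w11.pkl','wb'))
b=load('w10')['frame']
k=lambda f,x,y,w,h,s:cv2.resize(f[y:y+h,x:x+w,::-1],None,fx=s,fy=s,interpolation=cv2.INTER_CUBIC)
cv2.imwrite('pics/z11.png',np.hstack([k(c['frame'],220,80,200,220,2),k(b,220,80,200,220,2)]))
```

```text
(no output)
```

View pics/z11.png

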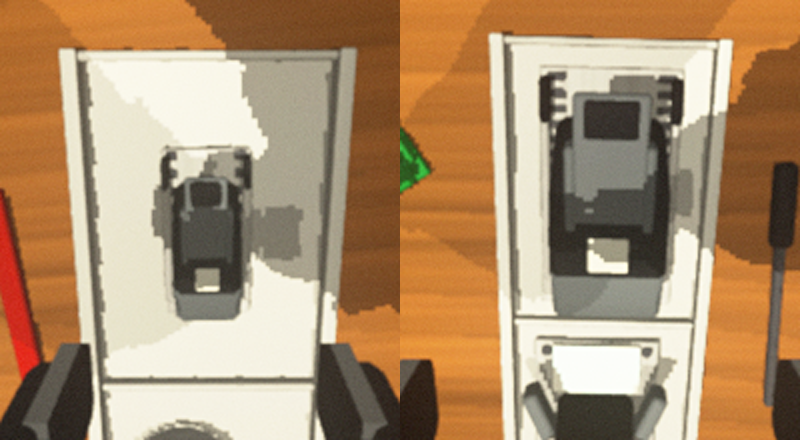

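The left panel shows the small heel in D, with rear corners at (163,148) and (249,148). The right panel shows the large heel in C, set down flat behind the large toe.

Run:
```python
from h import *
w=load('w10');z=lambda X,Y:(220+(X-400)/2,80+Y/2)
print('LARGE');heel(w,z,(539,66),(683,68),(679,300),(0,0),None,None,.134,(490,34),(732,40))
print(plane(w,[z(608,255)],.087))
b=load('w11');z=lambda X,Y:(220+X/2,80+Y/2)
print('SMALL');heel(b,z,(163,148),(249,148),(250,300),(207,280),load('w4'),(0,0),.08,(60,49),(356,48))
print(plane(b,[z(207,280)],.05))
print(monitor.get_state()['tool_pos'])
```

```text
LARGE
width 0.07486819724849278 yaws [-0.744   1.4738] side 0.13196330462688957 sticker None
origin [ 0.4871 -0.2974] yaw 1.473830041100397
tray w 0.121166069291376 yaw -1.3352839453270013 centre [ 0.5534 -0.3026] bay [ 0.4874 -0.3011]
[[ 0.4956 -0.3005]]
SMALL
width 0.03808163569484989 yaws [-4.8181 -3.0915] side 0.07328617176289862 sticker [0.3924 0.2984 0.3175]
yaw st -178.59287829934115 dist 0.0516889477275932
origin [0.4839 0.2963] yaw -4.818129499825386
tray w 0.12109961489874836 yaw -4.658638559487168 centre [0.5499 0.2919] bay [0.4841 0.2972]
[[0.4903 0.2962]]
[0.4836 0.2959 0.1472]
```

>>> {"op": "jog_arm", "data": {"deltas": [[0.7, [-1, 0.5, 20], [0, 0, 0]], [0.7, [0, 0, 25], [0, 0, 0]], [0.7, [0, 0, 25], [0, 0, 0]], [0.7, [0, 0, 20], [0, 0, 0]], [0.7, [0, 0, 10], [0, 0, 0]], [0.7, [0, 0, 5], [0, 0, 0]], [0.7, [0, 0, 0], [0, 0, 0]], [0.7, [0, 0, 0], [0, 0, 0]], [0.7, [0, 0, 0], [0, 0, 0]], [0.7, [0, 0, 0], [0, 0, 0]]]}}

```text
time_s: 26.58
tool_pos: [0.4857, 0.2971, 0.0446]
tool_rot: [[-0.997, 0.08, 0.002], [0.08, 0.997, 0.001], [-0.002, 0.001, -1.0]]
force: [0.4, -0.1, 0.3]
width: 0.704
grasp_force: 0.0
```

>>> {"op": "jog_arm", "data": {"deltas": [[0, [0, 0, 0], [0, 0, 0]], [0, [0, 0, 0], [0, 0, 0]], [0, [0, 0, 0], [0, 0, 0]], [0, [0, 0, 0], [0, 0, 0]], [0, [0, 0, 0], [0, 0, 0]], [0, [0, 0, 0], [0, 0, 0]], [0, [0, 0, 0], [0, 0, 0]], [0, [0, 0, 0], [0, 0, 0]], [0, [0, 0, 0], [0, 0, 0]], [0, [0, 0, 0], [0, 0, 0]]]}}

```text
time_s: 27.42
tool_pos: [0.4853, 0.2968, 0.0438]
tool_rot: [[-0.997, 0.08, 0.001], [0.08, 0.997, 0.0], [-0.001, 0.0, -1.0]]
force: [-1.2, -0.4, 5.2]
width: 0.313
grasp_force: 60.4
```

>>> {"op": "jog_arm", "data": {"deltas": [[0, [0, 0, -8], [0, 0, 0]], [0, [0, 0, -20], [0, 0, 0]], [0, [0, 0, -20], [0, 0, 0]], [0, [0, 0, -12], [0, 0, -0.09]], [0, [-0.3, -25, 0], [0, 0, 0]], [0, [-0.3, -34, 0], [0, 0, 0]], [0, [-0.3, -36, 0], [0, 0, 0]], [0, [-0.3, -36, 0], [0, 0, 0]], [0, [-0.3, -36, 0], [0, 0, 0]], [0, [-0.2, -26.2, 0], [0, 0, 0]]]}}

```text
time_s: 28.25
tool_pos: [0.4881, 0.1011, 0.1031]
tool_rot: [[-1.0, -0.01, -0.001], [-0.01, 1.0, -0.001], [0.001, -0.001, -1.0]]
force: [0.4, -0.2, -3.7]
width: 0.316
grasp_force: 59.8
```

>>> {"op": "jog_arm", "data": {"deltas": [[0, [0, 0, 0], [0, 0, 0]], [0, [0, 0, 0], [0, 0, 0]], [0, [0, 0, 0], [0, 0, 0]], [0, [0, 0, 0], [0, 0, 0]], [0, [0, 0, 0], [0, 0, 0]], [0, [0, 0, 0], [0, 0, 0]], [0, [0, 0, 0], [0, 0, 0]], [0, [0, 0, 0], [0, 0, 0]], [0, [0, 0, 0], [0, 0, 0]], [0, [0, 0, 0], [0, 0, 0]]]}}

```text
time_s: 29.08
tool_pos: [0.4887, 0.1037, 0.1031]
tool_rot: [[-1.0, -0.01, -0.0], [-0.01, 1.0, -0.0], [0.0, -0.0, -1.0]]
force: [-0.1, -0.4, -3.8]
width: 0.317
grasp_force: 60.1
```

Run:
```python
from h import *
s=monitor.get_state();print(s['tool_pos'],np.degrees(np.arctan2(-s['tool_rot'][0][1],s['tool_rot'][1][1])),s['width'],s['force'])
c=shot('wrist','w12');pickle.dump({k:c[k] for k in('frame','fx','fy','cx','cy','pose')},open('w12.pkl','wb'))
cv2.imwrite('pics/z12.png',cv2.resize(c['frame'][60:260,200:440,::-1],None,fx=3,fy=3,interpolation=cv2.INTER_CUBIC))
```

```text
[0.4887 0.1037 0.1031] 0.597193151162264 0.31653440712400255 [-0.1309 -0.3533 -3.8028]
```

View pics/z12.png

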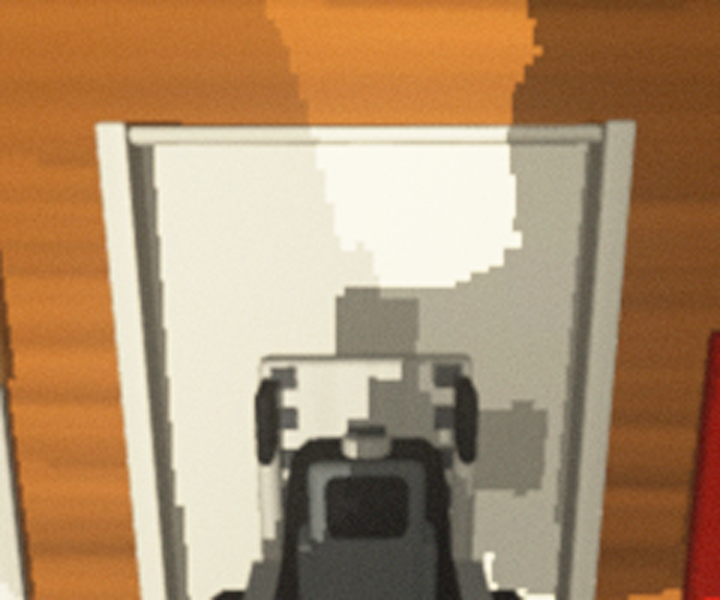

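The small heel is straight and centred over bay A: rear corners at (262,357) and (472,356), tray corners at (96,122) and (636,122). I'll lower it.

>>> {"op": "jog_arm", "data": {"deltas": [[0, [0, 0, 12], [0, 0, 0]], [0, [0, 0, 20], [0, 0, 0]], [0, [0, 0, 14], [0, 0, 0]], [0, [0, 0, 7], [0, 0, 0]], [0, [0, 0, 3], [0, 0, 0]], [0, [0, 0, 1.3], [0, 0, 0]], [0, [0, 0, 0.7], [0, 0, 0]], [0, [0, 0, 0.5], [0, 0, 0]], [0, [0, 0, 0], [0, 0, 0]], [0, [0, 0, 0], [0, 0, 0]]]}}

```text
time_s: 29.97
tool_pos: [0.4891, 0.1036, 0.0453]
tool_rot: [[-1.0, -0.01, 0.001], [-0.01, 1.0, 0.0], [-0.001, 0.0, -1.0]]
force: [1.2, 0.4, -3.7]
width: 0.314
grasp_force: 60.1
```

>>> {"op": "jog_arm", "data": {"deltas": [[0, [0, 0, 0.4], [0, 0, 0]], [0, [0, 0, 0.4], [0, 0, 0]], [0, [0, 0, 0.4], [0, 0, 0]], [0, [0, 0, 0], [0, 0, 0]], [0, [0, 0, 0], [0, 0, 0]], [0, [0, 0, 0], [0, 0, 0]], [0, [0, 0, 0], [0, 0, 0]], [0, [0, 0, 0], [0, 0, 0]], [0, [0, 0, 0], [0, 0, 0]], [0, [0, 0, 0], [0, 0, 0]]]}}

```text
time_s: 30.8
tool_pos: [0.4889, 0.1035, 0.0438]
tool_rot: [[-1.0, -0.01, 0.0], [-0.01, 1.0, 0.0], [-0.0, 0.0, -1.0]]
force: [-1.6, -1.0, 5.3]
width: 0.315
grasp_force: 61.2
```

Contact. I'll release, rise and check.

>>> {"op": "jog_arm", "data": {"deltas": [[0.7, [0, 0, 0], [0, 0, 0]], [0.7, [0, 0, 0], [0, 0, 0]], [0.7, [0, 0, 0], [0, 0, 0]], [0.7, [0, 0, 0], [0, 0, 0]], [0.7, [0, 0, -10], [0, 0, 0]], [0.7, [0, 0, -30], [0, 0, 0]], [0.7, [0, 0, -35], [0, 0, 0]], [0.7, [0, 0, -35], [0, 0, 0]], [0.7, [0, 0, -30], [0, 0, 0]], [0.7, [0, 0, -15], [0, 0, 0]]]}}

```text
time_s: 31.63
tool_pos: [0.4896, 0.1037, 0.2035]
tool_rot: [[-1.0, -0.01, 0.005], [-0.01, 1.0, 0.001], [-0.005, 0.001, -1.0]]
force: [0.3, 0.4, 0.0]
width: 0.697
grasp_force: 0.0
```

>>> {"op": "jog_arm", "data": {"deltas": [[1, [10, -33, 0], [0, 0, 0]], [1, [10, -33, 0], [0, 0, 0]], [1, [0, -35, 0], [0, 0, 0]], [1, [0, -35, 0], [0, 0, 0]], [1, [0, -35, 0], [0, 0, 0]], [1, [0, -30, 0], [0, 0, 0]], [1, [0, 0, 0], [0, 0, 0]], [1, [0, 0, 0], [0, 0, 0]], [1, [0, 0, 0], [0, 0, 0]], [1, [0, 0, 0], [0, 0, 0]]]}}

```text
time_s: 32.47
tool_pos: [0.4709, -0.0968, 0.1988]
tool_rot: [[-1.0, -0.011, 0.0], [-0.011, 1.0, 0.0], [-0.0, 0.0, -1.0]]
force: [0.0, 0.5, -0.6]
width: 1.001
grasp_force: 0.0
```

Run:
```python
from h import *
c=shot('wrist','w13');pickle.dump({k:c[k] for k in('frame','fx','fy','cx','cy','pose')},open('w13.pkl','wb'))
cv2.imwrite('pics/z13.png',cv2.resize(c['frame'][110:350,60:580,::-1],None,fx=1.5,fy=1.5,interpolation=cv2.INTER_CUBIC))
```

```text
(no output)
```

View pics/z13.png

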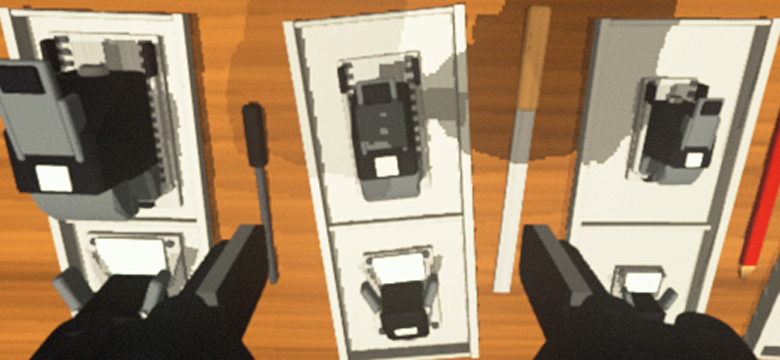

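All three heels lie flat behind their own toe pieces: large at (100,120), medium at (385,125) and small at (675,130). The robot is clear, so I'll hand in.

```bash
python3 -c "
from plant import robot
print(robot.sign_off())"
```

```text
the job is handed in; nothing more can be done
None
```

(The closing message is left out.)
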